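# Set out the desk seals in order of size

## Task

Set out the four turned desk seals on the display tray, one standing upright in the middle of each pad, in order of size: the smallest on the pad next to the black eye loupe, then each one larger, up to the largest on the pad next to the wooden block. Do not knock a seal over, leave the loupe and the block where they are, and let go of everything.

Things in the scene. Friction and masses are not known exactly. Their poses are not given: they have to be found in the camera images.
- seal_1: The smallest of four loose turned desk seals, standing upright on its round flat brass foot on the bench: 52 mm tall, foot 28 mm in diameter and 9 mm thick, then a narrower neck, and from 17 mm above the foot's underside up to the top a straight round dark-wood grip 18 mm in diameter. Origin: centre of the underside; z up along the grip.
- seal_2: The second smallest of four loose turned desk seals, standing upright on its round flat brass foot on the bench: 66 mm tall, foot 36 mm in diameter and 9 mm thick, then a narrower neck, and from 17 mm above the foot's underside up to the top a straight round dark-wood grip 20 mm in diameter. Origin: centre of the underside; z up along the grip.
- seal_3: The second largest of four loose turned desk seals, standing upright on its round flat brass foot on the bench: 80 mm tall, foot 44 mm in diameter and 9 mm thick, then a narrower neck, and from 17 mm above the foot's underside up to the top a straight round dark-wood grip 22 mm in diameter. Origin: centre of the underside; z up along the grip.
- seal_4: The largest of four loose turned desk seals, standing upright on its round flat brass foot on the bench: 94 mm tall, foot 52 mm in diameter and 9 mm thick, then a narrower neck, and from 17 mm above the foot's underside up to the top a straight round dark-wood grip 24 mm in diameter. Origin: centre of the underside; z up along the grip.
- pad_a: Square mauve pad, 62 mm, brown leather disc in its middle: end pad at the robot's left (+y). Four such pads, 72 mm apart in a straight row a, b, c, d, fixed on a fixed navy tray (306 x 86 mm, rim lower than the pads). Origin: centre of its underside, 8 mm above the bench; its top face, where a seal stands, is 8 mm above the origin (16 mm above the bench). y runs along the row from d to a, z up.
- pad_b: Square mauve pad, 62 mm, brown leather disc in its middle: next to pad_a. Four such pads, 72 mm apart in a straight row a, b, c, d, fixed on a fixed navy tray (306 x 86 mm, rim lower than the pads). Origin: centre of its underside, 8 mm above the bench; its top face, where a seal stands, is 8 mm above the origin (16 mm above the bench). y runs along the row from d to a, z up.
- pad_c: Square mauve pad, 62 mm, brown leather disc in its middle: next to pad_d. Four such pads, 72 mm apart in a straight row a, b, c, d, fixed on a fixed navy tray (306 x 86 mm, rim lower than the pads). Origin: centre of its underside, 8 mm above the bench; its top face, where a seal stands, is 8 mm above the origin (16 mm above the bench). y runs along the row from d to a, z up.
- pad_d: Square mauve pad, 62 mm, brown leather disc in its middle: end pad at the robot's right (-y). Four such pads, 72 mm apart in a straight row a, b, c, d, fixed on a fixed navy tray (306 x 86 mm, rim lower than the pads). Origin: centre of its underside, 8 mm above the bench; its top face, where a seal stands, is 8 mm above the origin (16 mm above the bench). y runs along the row from d to a, z up.
- loupe: Black eye loupe, loose, a tapering tube standing wide end down: 40 mm diameter at the foot, 28 mm at the top, 40 mm tall. It stands just beyond one end of the tray (either one), in line with the pads, about 92 mm from the nearest pad's centre. Origin: centre of its underside, z up. Leave it where it is.
- block: Dark wooden engraving block, loose, 60 x 44 mm, 44 mm tall, with a slot and a small brass plate on top, standing in the same way beyond the other end of the tray from the loupe. Origin: centre of its underside, z up. Leave it where it is.
Not all that is in view belongs to the job. What is shaped like the seal_2 but red is not meant.

How it is judged (in metres and radians):
At the end, for the whole second after the job is handed in: Each seal stands on its own pad, smallest at the loupe end to largest at the block end: upright (within 0.12 rad), its foot within 12 mm of the pad's centre and resting on the pad's top (height within 4 mm), at rest and released (((horizontal distance between loupe and pad_a below 0.15 m and horizontal distance between seal_1 and pad_a below 0.012 m and z of seal_1 in the frame of pad_a between 0.004 and 0.012 m and horizontal distance between seal_2 and pad_b below 0.012 m and z of seal_2 in the frame of pad_b between 0.004 and 0.012 m and horizontal distance between seal_3 and pad_c below 0.012 m and z of seal_3 in the frame of pad_c between 0.004 and 0.012 m and horizontal distance between seal_4 and pad_d below 0.012 m and z of seal_4 in the frame of pad_d between 0.004 and 0.012 m) or (horizontal distance between loupe and pad_d below 0.15 m and horizontal distance between seal_1 and pad_d below 0.012 m and z of seal_1 in the frame of pad_d between 0.004 and 0.012 m and horizontal distance between seal_2 and pad_c below 0.012 m and z of seal_2 in the frame of pad_c between 0.004 and 0.012 m and horizontal distance between seal_3 and pad_b below 0.012 m and z of seal_3 in the frame of pad_b between 0.004 and 0.012 m and horizontal distance between seal_4 and pad_a below 0.012 m and z of seal_4 in the frame of pad_a between 0.004 and 0.012 m)) and angle between each of seal_1, seal_2, seal_3, seal_4's own z axis and vertical below 0.12 rad and linear speed of each of seal_1, seal_2, seal_3, seal_4 below 0.02 m/s and angular speed of each of seal_1, seal_2, seal_3, seal_4 below 0.2 rad/s); the robot touches nothing.
It fails at once if the loupe is pushed more than 20 mm or tipped over (distance of loupe from where it was at the start of the episode above 0.02 m or angle between loupe's own z axis and vertical above 0.5 rad).
It fails at once if the block is pushed more than 20 mm or tipped over (distance of block from where it was at the start of the episode above 0.02 m or angle between block's own z axis and vertical above 0.5 rad).
It fails at once if a seal is knocked over (angle between any of seal_1, seal_2, seal_3, seal_4's own z axis and vertical above 0.8 rad).
It also fails if it takes over 112 s, if anything falls off the work surface, if the arm or the gripper's body presses on something with over 40 N, if the wrist force passes 120 N, or if a joint passes its speed limit or range.

## Robot

A 6-joint arm with a two-finger parallel gripper is mounted at the origin on the work surface. World frame = base frame: x ahead of the robot, y to its left, z up, the work surface at z = 0. Lengths are in mm, angles in rad, forces in N, time in s.
With the tool pointing down it reaches from about 400 to 925 mm from the base axis. Payload 12.5 kg.
Tool frame: the origin (TCP) lies midway between the tips of the shut fingers; the grasp point (between the pads) lies 19 mm behind it (env.tcp_to_grasp is the distance from the TCP to the grasp point, in mm); z points along the fingers, y is the line along which they close (so a half turn about z gives the same grasp; the last joint's range is limited). The gripper opens to 95 mm and grips with 3 to 60 N. Pads are 20 mm wide; open, the fingers measure 119 mm over their backs; the gripper's body (75 mm by 180 mm) begins 59 mm behind the grasp point.
Start: joints at [1.223, 0.491, 1.559, -0, 1.092, -0.106], TCP at [149.638, 606.84, 214.661] pointing down, gripper open.
Joint ranges: [-3.1, 3.1], [-0.84, 2.19], [0.05, 2.79], [-1.13, 4.28], [0.06, 2.93], [-2.69, 2.69]. Speed limits (rad/s): [2.22, 2.22, 2.79, 3.14, 3.14, 3.14].

## Interface

Orientations are given as [roll, pitch, yaw] about the fixed x, y, z axes, in that order (R = Rz(yaw) Ry(pitch) Rx(roll)).
In Python, from cell import env gives the robot as it stands. The module is installed in compiled form; this text tells all that it offers.
- The arm moves only by the tool step_arm, never from a script. Its argument "plan" is a list that holds one entry, the list of rows, each a list of 5 numbers: the shift along the tool's x, y, z in mm, then the turn about the tool's z in degrees, then the opening, from -1 (shut) to 1 (fully open). A call has 1 to 8 rows; each row is the pose to reach, as a shift and turn from the pose commanded when the call began, along the tool's axes at that moment; what a row does not reach only later rows make up. A row lasts 1/12 s, in which the tool goes at most 41.7 mm and 7.16 degrees, less where a joint would pass 70% of its speed; a pose out of reach is approached as far as the arm can. A call with a gripper value outside its range is refused whole. The fingers move at their own pace and stop on an object; the grip force is fixed at half the most. Time passes only in rows, so rows that repeat a pose let the fingers close. It gives the time, the measured TCP pose, the force, the opening and the grip force at its end, in the units of the state.
- env.state(): the state, without advancing time (a new reading comes with each control period).
- env.read_camera(name): name is "side" or "top" or "wrist"; returns the picture (400x640x3 uint8, blue, green, red); there is no depth.
- env.get_calibration(name): a dict with "K" (3x3 intrinsics, pixels), "D" ([k1, k2, p1, p2, k3] as OpenCV has them; the pictures are not rectified), "extrinsics" (4x4, takes a point from world to camera coordinates). Camera axes: x right, y up, looking along -z (the intrinsics and any distortion apply to the point x, -y, -z); pixel columns grow to the right and rows downward; lengths in mm; the calibration is good to about 2 mm. A picture is of the moment at which its call begins: read the wrist's pose just before it. get_calibration takes no time and is no camera call; for the wrist camera it gives the pose at the moment of the call.
- env.job_done(): hands the job in; it is judged then, once.
The state is a dict: "t": time; "joints": joint angles; "qvel": joint speeds; "tau": joint torques, N m; "eef_pos": TCP position; "tcp_rot": TCP orientation; "ft_force": force on the tool from outside, world axes, zero at the start; "moment": the same for the moment, N m; "opening": opening from 0.0 (shut) to 1.0 (fully open); "grip_force": force on a finger pad.
Only numpy, scipy, OpenCV 4.12 (cv2) and the standard library are available. Lean on these libraries where they do the work, as an engineer would, in place of code of your own. Each camera call takes 0.05 s, during which the arm holds its last target. There are 200 camera calls.

## Working session

There is one attempt and no reset: what is moved stays moved. The work goes in short steps, Python scripts to look and compute and a tool call to move; the robot and the scene stay as the last step left them, time stands still between calls to the robot, and variables do not carry over. Pictures are saved under pics/ and viewed, at most 14 in all, crops included, and the job is handed in when it is done.

Besides the shell and the picture viewer there is one more tool, called after ">>>" as name(argument=value, ...), one argument or row to a line, values as JSON. step_arm: Moves the arm, as the interface text tells. Its arguments: {"type":"object","properties":{"plan":{"type":"array"}},"required":["plan"]}

```bash
mkdir -p pics
python3 - <<'E'
from cell import env
import cv2,numpy as np
s=env.state();print(s['t'],s['eef_pos'],s['tcp_rot'],s['opening'])
for n in['top','side']:
    i=env.read_camera(n);cv2.imwrite(f'pics/{n}0.png',i)
    c=env.get_calibration(n);print(n,np.round(c['K'],1).tolist(),c['D'],np.round(c['extrinsics'],3).tolist())
c=env.get_calibration('wrist');print(np.round(c['K'],1).tolist(),np.round(c['extrinsics'],3).tolist())
E
```

```text
0.0 [149.53070134 606.58373991 214.05383293] [-3.14043852e+00 -1.49404369e-04  2.89978126e+00] 1.0001880136962606
top [[364.0, 0.0, 317.1], [0.0, 364.0, 199.7], [0.0, 0.0, 1.0]] [-0.05304067  0.          0.          0.          0.        ] [[-0.021, -1.0, 0.021, -26.903], [0.99, -0.018, 0.14, -567.319], [-0.14, 0.024, 0.99, -802.288], [0.0, 0.0, 0.0, 1.0]]
side [[387.0, 0.0, 321.2], [0.0, 387.0, 201.2], [0.0, 0.0, 1.0]] [-0.03873677  0.          0.          0.          0.        ] [[0.857, -0.515, -0.002, -483.083], [0.281, 0.465, 0.839, -178.761], [-0.431, -0.72, 0.544, -530.94], [0.0, 0.0, 0.0, 1.0]]
[[356.7, 0.0, 326.2], [0.0, 356.7, 197.7], [0.0, 0.0, 1.0]] [[0.239, 0.971, -0.0, -625.447], [-0.935, 0.23, -0.269, 30.124], [-0.261, 0.065, 0.963, -391.076], [0.0, 0.0, 0.0, 1.0]]
```

View pics/top0.png

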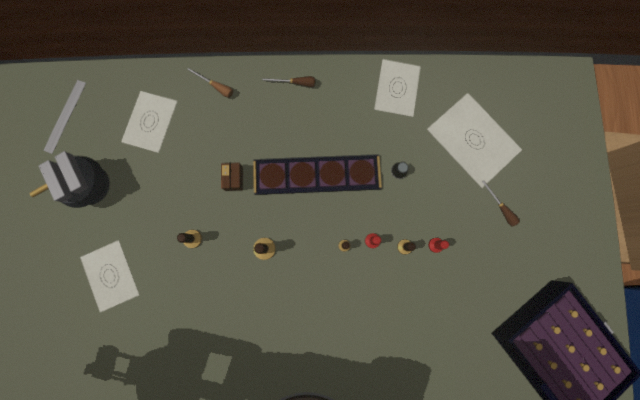

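View pics/side0.png

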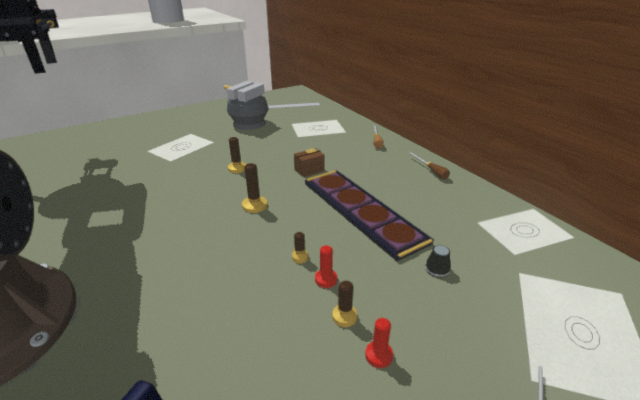

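The loupe (400,170) is at pad_d's end and the block (232,176) is at pad_a's end. The candidate seals in the top view are:
- wood and brass: (191,239), (264,248), (345,245) and (407,247)
- red: (373,240) and (438,245), which are decoys

Next I'll measure foot sizes and positions and view one crop.

```bash
cat > h.py <<'E'
from cell import env
import cv2,numpy as np
def rays(cal,px):
    p=cv2.undistortPoints(np.array(px,float).reshape(-1,1,2),cal['K'],np.array(cal['D'])).reshape(-1,2)
    d=np.c_[p[:,0],-p[:,1],-np.ones(len(p))];E=cal['extrinsics'];R,t=E[:3,:3],E[:3,3]
    return -R.T@t,d@R
def plane(cal,px,z):
    o,d=rays(cal,px);return o+d*((z-o[2])/d[:,2])[:,None]
def blobs(mask,amin=40):
    cs,_=cv2.findContours(mask.astype(np.uint8),cv2.RETR_EXTERNAL,cv2.CHAIN_APPROX_NONE)
    return [c for c in cs if cv2.contourArea(c)>amin]
E
python3 - <<'E'
from h import *
i=cv2.imread('pics/top0.png');c=env.get_calibration('top')
hsv=cv2.cvtColor(i,cv2.COLOR_BGR2HSV)
H,S,V=cv2.split(hsv)
for n,(x,y) in dict(s3=(191,239),s4=(264,248),s1=(345,245),s2=(407,247),pa=(272,176),pb=(302,175),pc=(332,173),pd=(362,172)).items():print(n,hsv[y,x-6:x+9:2].tolist())
m=(H>14)&(H<32)&(S>110)&(V>90)
for b in blobs(m,20):
    P=plane(c,b,9)[:,:2].astype(np.float32);(x,y),r=cv2.minEnclosingCircle(P);u=b.reshape(-1,2).mean(0)
    if 210<u[1]<280:print('brass',u.round(),round(x,1),round(y,1),'d',round(2*r,1))
m=((H<9)|(H>172))&(S>110)&(V>25)
for b in blobs(m,100):
    P=plane(c,b,16)[:,:2].astype(np.float32);(x,y),r=cv2.minEnclosingCircle(P);u=b.reshape(-1,2).mean(0)
    print('disc',u.round(),round(x,1),round(y,1),'d',round(2*r,1))
cv2.imwrite('pics/crop0.png',cv2.resize(i[150:270,170:450],None,fx=2.8,fy=2.8,interpolation=cv2.INTER_CUBIC))
E
```

```text
s3 [[18, 87, 38], [10, 49, 31], [19, 66, 31], [23, 68, 30], [17, 87, 41], [20, 126, 91], [20, 124, 103], [19, 126, 101]]
s4 [[13, 109, 61], [14, 102, 60], [9, 107, 55], [19, 74, 38], [14, 90, 31], [19, 122, 67], [19, 128, 100], [21, 128, 98]]
s1 [[20, 120, 153], [19, 129, 115], [12, 114, 56], [9, 103, 57], [10, 107, 55], [15, 83, 55], [28, 55, 65], [33, 49, 62]]
s2 [[24, 113, 171], [20, 124, 70], [10, 85, 36], [13, 98, 47], [12, 108, 52], [12, 107, 55], [10, 113, 52], [17, 71, 50]]
pa [[10, 135, 68], [10, 135, 66], [10, 139, 66], [9, 150, 63], [8, 133, 65], [7, 139, 68], [9, 135, 66], [10, 141, 67]]
pb [[7, 152, 62], [10, 152, 62], [8, 150, 63], [11, 170, 63], [9, 141, 65], [9, 135, 66], [11, 167, 61], [9, 139, 64]]
pc [[8, 140, 62], [6, 131, 66], [11, 150, 61], [11, 155, 64], [9, 135, 64], [8, 150, 61], [8, 118, 67], [8, 138, 63]]
pd [[10, 142, 63], [8, 148, 62], [10, 134, 63], [11, 162, 60], [10, 136, 62], [9, 149, 60], [9, 138, 63], [9, 148, 62]]
brass [403. 247.] 455.2 -244.3 d 34.3
brass [343. 246.] 461.4 -100.2 d 26.2
brass [263. 248.] 458.3 88.3 d 50.2
brass [192. 238.] 484.4 259.6 d 42.1
brass [632. 242.] 439.2 -834.6 d 120.0
disc [438. 245.] 459.8 -323.6 d 49.2
disc [372. 240.] 471.9 -167.3 d 38.5
```

View pics/crop0.png

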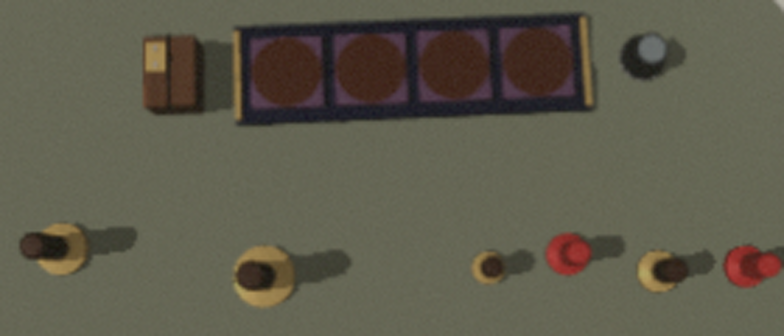

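The brass foot diameters come out at 26, 34, 42 and 50 mm. So seal_1 is at (343,246), seal_2 at (403,247), seal_3 at (192,238) and seal_4 at (263,248), and the red ones are excluded by colour. Next come the pad discs, and a turn so the fingers close along x.

Run:
```python
from h import *
i=cv2.imread('pics/top0.png');c=env.get_calibration('top')
H,S,V=cv2.split(cv2.cvtColor(cv2.GaussianBlur(i,(3,3),0),cv2.COLOR_BGR2HSV))
m=((H<14)&(S>115)&(V>45)).astype(np.uint8)
for b in blobs(m,100):
    P=plane(c,b,16)[:,:2].astype(np.float32);(x,y),r=cv2.minEnclosingCircle(P);u=b.reshape(-1,2).mean(0)
    if 130<u[1]<200:print('disc',u.round(),round(x,1),round(y,1),'d',round(2*r,1))
w=env.get_calibration('wrist')['extrinsics'];s=env.state()
from scipy.spatial.transform import Rotation as R
T=R.from_euler('xyz',s['tcp_rot']).as_matrix();print('cam in tool',T.T@(-w[:3,:3].T@w[:3,3]-s['eef_pos']), 'look',T.T@(-w[2,:3]))
```

```text
disc [272. 175.] 632.0 68.4 d 55.1
disc [231. 178.] 631.8 168.6 d 66.0
disc [302. 174.] 633.3 -3.7 d 55.0
disc [332. 173.] 635.0 -76.4 d 55.3
disc [362. 172.] 636.4 -148.0 d 55.2
cam in tool [  76.22868905    0.57045409 -170.50291396] look [-2.69004349e-01  7.88700146e-04  9.63138639e-01]
```

>>> step_arm(
  plan=[
    [[0,0,0,7,1],[0,0,0,14,1],[0,0,0,21,1],[0,0,0,28,1],[0,0,0,35,1],[0,0,0,42,1],[0,0,0,49,1],[0,0,0,56,1]],
  ],
)

```text
t: 0.77
eef_pos: [149.6, 606.7, 214.3]
tcp_rot: [-3.141, 0.001, 1.916]
ft_force: [-0.0, -0.5, 0.3]
opening: 0.997
grip_force: 0.0
```

Pad spacing is 72.1, 72.7 and 71.6 mm, which matches the stated 72. I'll start with seal_3.

>>> step_arm(
  plan=[
    [[-37,16,0,2.5,1],[-74,32,0,5,1],[-110,49,0,7.5,1],[-147,65,0,10,1],[-184,81,0,12.5,1],[-220,98,0,15,1],[-257,114,0,17.5,1],[-294,130,0,20,1]],
  ],
)

```text
t: 1.43
eef_pos: [373.9, 373.9, 214.5]
tcp_rot: [-3.141, 0.0, 1.571]
ft_force: [0.5, 0.4, -0.1]
opening: 1.0
grip_force: 0.0
```

>>> step_arm(
  plan=[
    [[-40,38,0,0,1],[-80,76,0,0,1],[-115,110,0,0,1],[-115,110,0,0,1],[-115,110,0,0,1]],
  ],
)

```text
t: 1.85
eef_pos: [486.7, 257.1, 214.3]
tcp_rot: [3.141, 0.001, 1.569]
ft_force: [0.3, -0.3, -0.8]
opening: 1.005
grip_force: 0.0
```

```bash
cat > w.py <<'E'
from h import *
import sys
# wrist look: brass feet at z=9
c=env.get_calibration('wrist');s=env.state();i=env.read_camera('wrist');cv2.imwrite('pics/w%s.png'%sys.argv[1],i)
print(s['eef_pos'].round(1),s['tcp_rot'].round(3))
H,S,V=cv2.split(cv2.cvtColor(i,cv2.COLOR_BGR2HSV))
z=float(sys.argv[2]) if len(sys.argv)>2 else 9
for b in blobs((H>14)&(H<32)&(S>100)&(V>70),150):
    P=plane(c,b,z)[:,:2].astype(np.float32);(x,y),r=cv2.minEnclosingCircle(P);print(b.reshape(-1,2).mean(0).round(),round(x,1),round(y,1),'d',round(2*r,1))
E
python3 w.py 1
```

```text
[486.7 257.1 214.3] [3.141e+00 1.000e-03 1.569e+00]
[464. 358.] 659.0 23.3 d 424.2
[527. 306.] 723.5 92.8 d 90.6
[126. 305.] 249.2 93.5 d 90.2
[474. 255.] 655.7 159.7 d 32.7
[324. 164.] 484.2 263.4 d 44.4
```

View pics/w1.png

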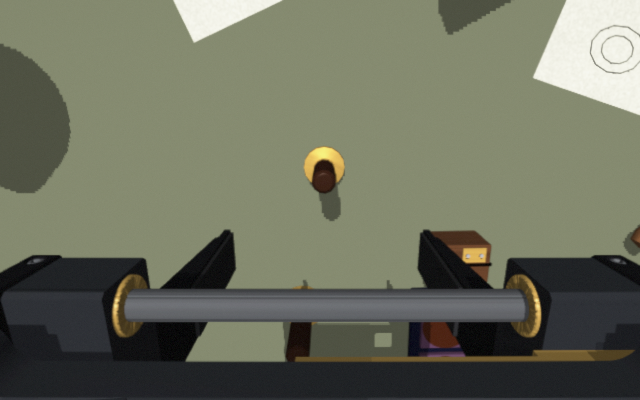

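The seal_3 foot is at (324,164), which gives (484,263). Its diameter of 44.4 mm confirms it. I'll descend and grip.

>>> step_arm(
  plan=[
    [[5,-2.5,40,0,1],[5,-2.5,80,0,1],[5,-2.5,120,0,1],[5,-2.5,155,0,1],[5,-2.5,186,0,1],[5,-2.5,186,0,1],[5,-2.5,186,0,-1],[5,-2.5,186,0,-1]],
  ],
)

```text
t: 2.57
eef_pos: [481.0, 266.7, 30.1]
tcp_rot: [3.14, -0.001, 1.574]
ft_force: [-0.7, 0.2, -0.2]
opening: 0.911
grip_force: 0.0
```

>>> step_arm(
  plan=[
    [[0,0,0,0,-1],[0,0,0,0,-1],[0,0,0,0,-1],[0,0,0,0,-1],[0,0,0,0,-1],[0,0,0,0,-1]],
  ],
)

```text
t: 3.07
eef_pos: [480.8, 265.9, 28.9]
tcp_rot: [3.141, -0.0, 1.573]
ft_force: [0.2, 0.0, 0.2]
opening: 0.495
grip_force: 0.0
```

>>> step_arm(
  plan=[
    [[-3,3,0,0,-1],[-3,3,0,0,-1],[-3,3,0,0,-1],[-3,3,0,0,-1],[-3,3,0,0,-1],[-3,3,0,0,-1],[-3,3,0,0,-1],[-3,3,0,0,-1]],
  ],
)

```text
t: 3.73
eef_pos: [483.6, 262.9, 28.5]
tcp_rot: [-3.141, 0.0, 1.573]
ft_force: [-0.6, -0.0, -1.1]
opening: 0.225
grip_force: 30.0
```

>>> step_arm(
  plan=[
    [[0,0,-30,0,-1],[0,0,-65,0,-1],[0,0,-100,0,-1],[-30,17,-100,0,-1],[-60,34,-100,0,-1],[-90,51,-100,0,-1],[-120,68,-100,0,-1],[-150,85,-100,0,-1]],
  ],
)

```text
t: 4.4
eef_pos: [569.5, 111.7, 128.7]
tcp_rot: [-3.142, -0.0, 1.574]
ft_force: [-0.3, 0.7, -2.1]
opening: 0.223
grip_force: 30.0
```

>>> step_arm(
  plan=[
    [[-30,17,0,0,-1],[-60,34,0,0,-1],[-90,51,0,0,-1],[-116,65,0,0,-1],[-116,65,0,0,-1],[-116,65,0,0,-1],[-116,65,0,0,-1]],
  ],
)

```text
t: 4.98
eef_pos: [633.9, -2.5, 128.3]
tcp_rot: [-3.141, -0.0, 1.573]
ft_force: [0.4, -0.5, -1.8]
opening: 0.228
grip_force: 30.0
```

```bash
cat > p.py <<'E'
from h import *
import sys
c=env.get_calibration('wrist');s=env.state();i=env.read_camera('wrist');cv2.imwrite('pics/p%s.png'%sys.argv[1],i)
print(s['t'],s['eef_pos'].round(1),s['tcp_rot'].round(3),s['opening'],s['grip_force'])
H,S,V=cv2.split(cv2.cvtColor(cv2.GaussianBlur(i,(3,3),0),cv2.COLOR_BGR2HSV))
for b in blobs((H<14)&(S>115)&(V>45),300):
    P=plane(c,b,16)[:,:2].astype(np.float32);(x,y),r=cv2.minEnclosingCircle(P)
    if r<45:print(b.reshape(-1,2).mean(0).round(),round(x,1),round(y,1),'d',round(2*r,1))
E
python3 p.py 1
```

```text
4.9833 [633.9  -2.5 128.3] [-3.141 -0.     1.573] 0.22766403692195772 29.996055352385156
[158. 348.] 474.9 -152.2 d 38.0
[329. 340.] 636.8 -145.6 d 59.1
[326. 263.] 633.7 -63.7 d 59.8
[612. 204.] 873.5 -9.4 d 59.3
[325. 187.] 632.8 -1.7 d 58.9
[323. 102.] 631.1 70.2 d 58.9
[41. 62.] 423.9 90.6 d 79.0
```

View pics/p1.png

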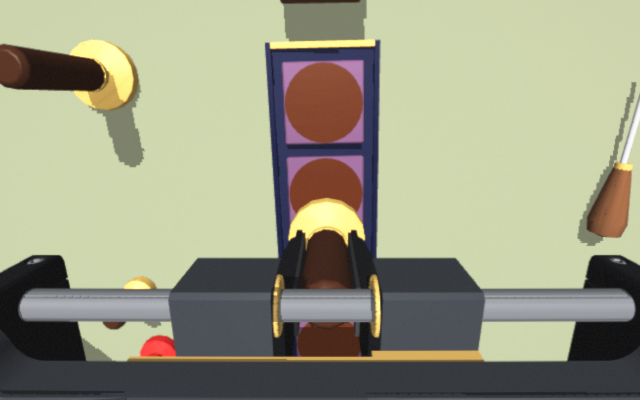

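Pad_b's disc is at (325,187), giving about (633,-2). The arm is over it, so I'll lower and release.

>>> step_arm(
  plan=[
    [[0,-1,30,0,-1],[0,-1,55,0,-1],[0,-1,72,0,-1],[0,-1,79,0,-1],[0,-1,83,0,-1],[0,-1,83,0,-1],[0,-1,83,0,-1],[0,-1,83,0,-1]],
  ],
)

```text
t: 5.7
eef_pos: [634.0, -2.6, 46.8]
tcp_rot: [3.14, 0.0, 1.574]
ft_force: [0.2, -0.0, -1.7]
opening: 0.228
grip_force: 30.0
```

>>> step_arm(
  plan=[
    [[0,0,0,0,1],[0,0,0,0,1],[0,0,0,0,1],[0,0,0,0,1],[0,0,-10,0,1],[0,0,-50,0,1],[0,0,-90,0,1],[0,0,-125,0,1]],
  ],
)

```text
t: 6.37
eef_pos: [633.4, -2.8, 173.5]
tcp_rot: [3.141, -0.0, 1.573]
ft_force: [0.9, 0.2, 0.1]
opening: 0.728
grip_force: 0.0
```

>>> step_arm(
  plan=[
    [[-30,-22,-5,0,1],[-60,-45,-10,0,1],[-90,-67,-15,0,1],[-120,-89,-15,0,1],[-150,-112,-15,0,1],[-180,-134,-15,0,1],[-210,-156,-15,0,1],[-240,-178,-15,0,1]],
  ],
)

```text
t: 7.03
eef_pos: [454.8, -244.4, 186.6]
tcp_rot: [3.141, 0.001, 1.573]
ft_force: [1.0, 0.4, 0.1]
opening: 0.999
grip_force: 0.0
```

>>> step_arm(
  plan=[
    [[0,0,0,0,1],[0,0,0,0,1],[0,0,0,0,1]],
  ],
)

```text
t: 7.28
eef_pos: [456.2, -243.1, 186.2]
tcp_rot: [3.141, 0.0, 1.573]
ft_force: [0.9, 0.5, -0.8]
opening: 0.998
grip_force: 0.0
```

```bash
python3 w.py 2
```

```text
[ 456.2 -243.1  186.2] [3.141 0.    1.573]
[464. 357.] 616.9 -452.9 d 393.6
[526. 305.] 675.7 -388.5 d 85.4
[126. 305.] 237.6 -389.3 d 84.7
[325. 175.] 454.8 -242.4 d 36.2
[517. 123.] 638.9 -188.8 d 79.0
[332.  22.] 460.7 -98.9 d 27.9
```

View pics/w2.png

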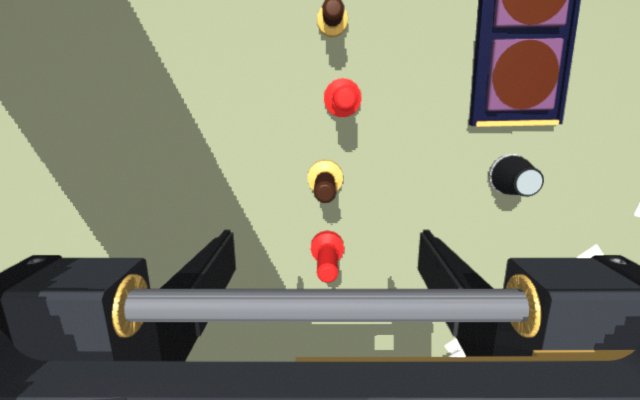

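The seal_2 foot is at (325,175), giving (455,-242) with d 36.2. The reds at (342,98) and (327,247) are clear to both sides.

>>> step_arm(
  plan=[
    [[0.5,-1.5,40,0,1],[0.5,-1.5,80,0,1],[0.5,-1.5,115,0,1],[0.5,-1.5,145,0,1],[0.5,-1.5,166,0,1],[0.5,-1.5,166,0,-1],[0.5,-1.5,166,0,-1],[0.5,-1.5,166,0,-1]],
  ],
)

```text
t: 8.0
eef_pos: [455.4, -242.4, 20.7]
tcp_rot: [3.141, 0.001, 1.575]
ft_force: [-0.0, 0.5, -0.3]
opening: 0.847
grip_force: 0.0
```

>>> step_arm(
  plan=[
    [[0,0,0,0,-1],[0,0,0,0,-1],[0,0,0,0,-1],[0,0,0,0,-1],[0,0,0,0,-1],[0,0,0,0,-1],[0,0,0,0,-1],[0,0,0,0,-1]],
  ],
)

```text
t: 8.67
eef_pos: [454.5, -242.7, 19.6]
tcp_rot: [-3.142, -0.0, 1.573]
ft_force: [0.6, -0.2, -0.0]
opening: 0.283
grip_force: 0.0
```

>>> step_arm(
  plan=[
    [[0,0,0,0,-1],[0,0,0,0,-1],[0,0,0,0,-1],[0,0,0,0,-1],[0,0,0,0,-1]],
  ],
)

```text
t: 9.08
eef_pos: [454.5, -242.7, 19.5]
tcp_rot: [-3.142, -0.0, 1.573]
ft_force: [-0.3, -0.8, -1.4]
opening: 0.203
grip_force: 30.0
```

>>> step_arm(
  plan=[
    [[0,0,-30,0,-1],[0,0,-65,0,-1],[0,0,-100,0,-1],[21,22,-110,0,-1],[42,45,-110,0,-1],[63,67,-110,0,-1],[84,90,-110,0,-1],[105,112,-110,0,-1]],
  ],
)

```text
t: 9.75
eef_pos: [567.1, -136.2, 129.7]
tcp_rot: [3.141, -0.0, 1.573]
ft_force: [0.4, -0.7, -0.9]
opening: 0.207
grip_force: 30.0
```

>>> step_arm(
  plan=[
    [[21,22,0,0,-1],[42,45,0,0,-1],[63,68,0,0,-1],[63,68,0,0,-1],[63,68,0,0,-1],[63,68,0,0,-1]],
  ],
)

```text
t: 10.25
eef_pos: [633.5, -74.2, 129.2]
tcp_rot: [-3.14, -0.0, 1.574]
ft_force: [-0.2, 0.4, -1.3]
opening: 0.201
grip_force: 30.0
```

>>> step_arm(
  plan=[
    [[-0.5,1,35,0,-1],[-0.5,1,65,0,-1],[-0.5,1,82,0,-1],[-0.5,1,89,0,-1],[-0.5,1,93,0,-1],[-0.5,1,93,0,-1],[-0.5,1,93,0,-1],[-0.5,1,93,0,-1]],
  ],
)

```text
t: 10.92
eef_pos: [635.6, -75.0, 38.0]
tcp_rot: [3.14, 0.0, 1.573]
ft_force: [-0.3, 0.2, -1.0]
opening: 0.206
grip_force: 30.0
```

>>> step_arm(
  plan=[
    [[0,0,0,0,1],[0,0,0,0,1],[0,0,0,0,1],[0,0,0,0,1],[0,0,-10,0,1],[0,0,-50,0,1],[0,0,-90,0,1],[0,0,-130,0,1]],
  ],
)

```text
t: 11.58
eef_pos: [634.7, -74.6, 168.7]
tcp_rot: [-3.141, -0.0, 1.573]
ft_force: [0.9, -0.4, -0.3]
opening: 0.711
grip_force: 0.0
```

>>> step_arm(
  plan=[
    [[-6,-40,0,0,1],[-12,-80,0,0,1],[-18,-120,0,0,1],[-24.5,-160,0,0,1],[-24.5,-173.5,0,0,1],[-24.5,-173.5,0,0,1],[-24.5,-173.5,0,0,1]],
  ],
)

```text
t: 12.17
eef_pos: [462.1, -100.0, 167.7]
tcp_rot: [3.14, 0.001, 1.573]
ft_force: [0.4, 0.1, 0.5]
opening: 0.998
grip_force: 0.0
```

```bash
python3 w.py 3
```

```text
[ 462.1 -100.   167.7] [3.140e+00 1.000e-03 1.573e+00]
[464. 357.] 614.7 -294.9 d 373.2
[526. 305.] 670.3 -233.8 d 81.0
[127. 305.] 255.4 -234.3 d 80.1
[488. 268.] 626.4 -189.4 d 38.6
[325. 177.] 461.1 -97.6 d 28.4
[518. 158.] 642.0 -77.2 d 41.5
[529.  73.] 640.5 -2.1 d 49.5
```

The seal_1 foot is at (325,177), giving (461,-98) with d 28.4, so this is the right one.

>>> step_arm(
  plan=[
    [[1.5,-1,40,0,1],[1.5,-1,80,0,1],[1.5,-1,115,0,1],[1.5,-1,140,0,1],[1.5,-1,152.5,0,1],[1.5,-1,152.5,0,-1],[1.5,-1,152.5,0,-1],[1.5,-1,152.5,0,-1]],
  ],
)

```text
t: 12.88
eef_pos: [461.7, -98.2, 14.7]
tcp_rot: [3.14, 0.0, 1.574]
ft_force: [-0.3, -0.2, -0.1]
opening: 0.843
grip_force: 0.0
```

>>> step_arm(
  plan=[
    [[0,0,0,0,-1],[0,0,0,0,-1],[0,0,0,0,-1],[0,0,0,0,-1],[0,0,0,0,-1],[0,0,0,0,-1],[0,0,0,0,-1],[0,0,0,0,-1]],
  ],
)

```text
t: 13.55
eef_pos: [460.7, -98.2, 14.1]
tcp_rot: [3.142, -0.0, 1.573]
ft_force: [0.2, 0.9, 0.5]
opening: 0.281
grip_force: 0.0
```

>>> step_arm(
  plan=[
    [[0,0,0,0,-1],[0,0,0,0,-1],[0,0,0,0,-1],[0,0,0,0,-1],[0,0,0,0,-1],[0,0,0,0,-1]],
  ],
)

```text
t: 14.05
eef_pos: [460.6, -98.1, 14.1]
tcp_rot: [-3.142, -0.0, 1.573]
ft_force: [0.3, -0.3, -0.8]
opening: 0.184
grip_force: 30.0
```

>>> step_arm(
  plan=[
    [[0,0,-35,0,-1],[0,0,-75,0,-1],[0,0,-110,0,-1],[-10,35,-110,0,-1],[-20,71,-110,0,-1],[-30,107,-110,0,-1],[-40,143,-110,0,-1],[-49,175.5,-110,0,-1]],
  ],
)

```text
t: 14.72
eef_pos: [638.1, -147.2, 124.2]
tcp_rot: [3.141, 0.0, 1.573]
ft_force: [-0.8, -0.6, -0.7]
opening: 0.184
grip_force: 30.0
```

>>> step_arm(
  plan=[
    [[0,0,0,0,-1],[0,0,0,0,-1],[0,0,0,0,-1]],
  ],
)

```text
t: 14.97
eef_pos: [635.4, -146.4, 123.5]
tcp_rot: [-3.14, -0.001, 1.573]
ft_force: [-0.3, -0.1, -0.5]
opening: 0.185
grip_force: 30.0
```

>>> step_arm(
  plan=[
    [[-0.5,0,35,0,-1],[-0.5,0,65,0,-1],[-0.5,0,82,0,-1],[-0.5,0,89,0,-1],[-0.5,0,92.5,0,-1],[-0.5,0,92.5,0,-1],[-0.5,0,92.5,0,-1],[-0.5,0,92.5,0,-1]],
  ],
)

```text
t: 15.63
eef_pos: [636.8, -147.3, 33.1]
tcp_rot: [3.14, 0.001, 1.573]
ft_force: [0.5, -0.6, -0.9]
opening: 0.177
grip_force: 30.0
```

>>> step_arm(
  plan=[
    [[0,0,0,0,1],[0,0,0,0,1],[0,0,0,0,1],[0,0,0,0,1],[0,0,-10,0,1],[0,0,-50,0,1],[0,0,-90,0,1],[0,0,-130,0,1]],
  ],
)

```text
t: 16.3
eef_pos: [635.9, -147.1, 163.6]
tcp_rot: [-3.141, -0.0, 1.573]
ft_force: [0.6, -0.4, 0.6]
opening: 0.688
grip_force: 0.0
```

>>> step_arm(
  plan=[
    [[30,-22,-10,0,1],[60,-45,-20,0,1],[90,-67,-20,0,1],[120,-89,-20,0,1],[150,-112,-20,0,1],[180,-134,-20,0,1],[210,-156,-20,0,1],[237,-178,-20,0,1]],
  ],
)

```text
t: 16.97
eef_pos: [456.4, 90.6, 182.4]
tcp_rot: [3.141, -0.0, 1.573]
ft_force: [1.3, -0.9, -0.1]
opening: 0.998
grip_force: 0.0
```

>>> step_arm(
  plan=[
    [[0,0,0,0,1],[0,0,0,0,1],[0,0,0,0,1]],
  ],
)

```text
t: 17.22
eef_pos: [458.3, 89.2, 182.3]
tcp_rot: [3.14, -0.0, 1.574]
ft_force: [-0.5, 0.0, -0.4]
opening: 1.0
grip_force: 0.0
```

```bash
python3 w.py 4
```

```text
[458.3  89.2 182.3] [ 3.14  -0.     1.574]
[464. 357.] 617.8 -117.3 d 389.5
[526. 305.] 675.8 -53.5 d 84.5
[126. 305.] 242.0 -54.6 d 83.2
[494. 266.] 638.4 -7.8 d 47.7
[505. 155.] 631.5 112.9 d 79.2
[326. 174.] 458.0 91.7 d 52.5
[546.  86.] 661.3 177.6 d 32.6
```

The seal_4 foot is at (326,174), giving (458,92) with d 52.5, as expected.

>>> step_arm(
  plan=[
    [[2,0,40,0,1],[2,0,80,0,1],[2,0,115,0,1],[2,0,140,0,1],[2,0,147,0,1],[2,0,147,0,-1],[2,0,147,0,-1],[2,0,147,0,-1]],
  ],
)

```text
t: 17.93
eef_pos: [458.7, 91.1, 36.0]
tcp_rot: [3.139, -0.0, 1.573]
ft_force: [0.2, 0.6, 0.5]
opening: 0.843
grip_force: 0.0
```

>>> step_arm(
  plan=[
    [[0,0,0,0,-1],[0,0,0,0,-1],[0,0,0,0,-1],[0,0,0,0,-1],[0,0,0,0,-1],[0,0,0,0,-1],[0,0,0,0,-1],[0,0,0,0,-1]],
  ],
)

```text
t: 18.6
eef_pos: [457.7, 91.3, 34.6]
tcp_rot: [-3.141, -0.0, 1.573]
ft_force: [-0.3, 0.5, 0.3]
opening: 0.288
grip_force: 0.0
```

>>> step_arm(
  plan=[
    [[0,0,0,0,-1],[0,0,0,0,-1],[0,0,0,0,-1],[0,0,0,0,-1]],
  ],
)

```text
t: 18.93
eef_pos: [457.6, 91.3, 34.6]
tcp_rot: [-3.141, -0.0, 1.573]
ft_force: [0.4, 0.3, -1.4]
opening: 0.243
grip_force: 30.0
```

>>> step_arm(
  plan=[
    [[0,0,-35,0,-1],[0,0,-70,0,-1],[0,0,-90,0,-1],[-5,38,-90,0,-1],[-10,76,-90,0,-1],[-15,114,-90,0,-1],[-20,150,-90,0,-1],[-22,174,-90,0,-1]],
  ],
)

```text
t: 19.6
eef_pos: [634.4, 69.0, 124.4]
tcp_rot: [3.141, 0.0, 1.573]
ft_force: [-0.7, 1.4, -1.7]
opening: 0.25
grip_force: 30.0
```

>>> step_arm(
  plan=[
    [[0,0,0,0,-1],[0,0,0,0,-1],[0,0,0,0,-1]],
  ],
)

```text
t: 19.85
eef_pos: [630.6, 69.8, 124.0]
tcp_rot: [-3.14, -0.0, 1.573]
ft_force: [0.5, -0.0, -1.6]
opening: 0.248
grip_force: 30.0
```

Lower by 124 − (34.6+16+1) ≈ 72.5.

>>> step_arm(
  plan=[
    [[0,1,30,0,-1],[0,1,52,0,-1],[0,1,64,0,-1],[0,1,70,0,-1],[0,1,72.5,0,-1],[0,1,72.5,0,-1],[0,1,72.5,0,-1],[0,1,72.5,0,-1]],
  ],
)

```text
t: 20.52
eef_pos: [633.2, 69.8, 53.2]
tcp_rot: [3.14, -0.0, 1.573]
ft_force: [-0.4, 0.8, -2.6]
opening: 0.246
grip_force: 30.0
```

>>> step_arm(
  plan=[
    [[0,0,0,0,1],[0,0,0,0,1],[0,0,0,0,1],[0,0,0,0,1],[0,0,-10,0,1],[0,0,-50,0,1],[0,0,-90,0,1],[0,0,-130,0,1]],
  ],
)

```text
t: 21.18
eef_pos: [632.3, 69.8, 184.2]
tcp_rot: [-3.141, -0.0, 1.573]
ft_force: [-0.1, 0.5, -0.1]
opening: 0.75
grip_force: 0.0
```

>>> step_arm(
  plan=[
    [[0,-40,0,0,1],[0,-80,0,0,1],[0,-120,0,0,1],[0,-160,0,0,1],[0,-190,0,0,1],[0,-190,0,0,1],[0,-190,0,0,1]],
  ],
)

```text
t: 21.77
eef_pos: [442.1, 69.3, 183.4]
tcp_rot: [3.14, -0.0, 1.573]
ft_force: [1.1, 0.6, -0.2]
opening: 0.998
grip_force: 0.0
```

Run:
```python
from h import *
i=env.read_camera('top');c=env.get_calibration('top');cv2.imwrite('pics/top9.png',cv2.resize(i[110:270,170:450],None,fx=2.8,fy=2.8,interpolation=cv2.INTER_CUBIC))
H,S,V=cv2.split(cv2.cvtColor(i,cv2.COLOR_BGR2HSV))
for b in blobs((H>14)&(H<32)&(S>110)&(V>90),20):
    P=plane(c,b,25)[:,:2].astype(np.float32);(x,y),r=cv2.minEnclosingCircle(P);u=b.reshape(-1,2).mean(0)
    if 140<u[1]<200:print('brass',u.round(),round(x,1),round(y,1),'d',round(2*r,1))
```

```text
brass [ 38. 190.] 604.9 633.0 d 43.2
brass [361. 172.] 636.2 -148.6 d 29.4
brass [303. 174.] 633.1 -4.3 d 45.0
brass [332. 173.] 635.3 -76.7 d 37.3
brass [272. 175.] 632.1 68.2 d 53.5
brass [225. 170.] 644.5 177.4 d 30.5
brass [255. 176.] 628.7 108.9 d 72.8
```

View pics/top9.png

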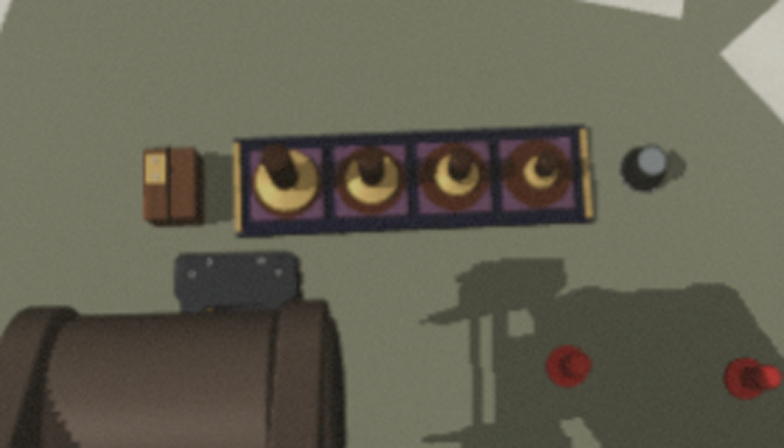

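All four seals stand centred, within about 1 mm of the disc centres measured earlier. The largest is by the block and the smallest by the loupe, and both of those are unmoved.

```bash
python3 -c "
from cell import env
print(env.job_done())"
```

```text
the job is handed in; nothing more can be done
None
```

The job is handed in: all four seals stand upright and released, smallest by the loupe (pad_d) to largest by the block (pad_a), each within about 1 mm of its pad's centre in the final top view; the hand-in gave no verdict.

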